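# Lift the loaded cheese carrier off its board and hold it level

## Robot

A 7-joint arm with a two-finger parallel gripper is mounted at the origin on the work surface. World frame = base frame: x ahead of the robot, y to its left, z up, the work surface at z = 0. Lengths are in m, angles in rad, forces in N, time in s.
With the tool pointing down it reaches from about 0.4 to 0.85 m from the base axis. Payload 6.9 kg.
Tool frame: the origin (TCP) lies at the very end of the fingers, on their centre line; the grasp point (between the pads) lies 19 mm behind it; z points along the fingers, y is the direction in which the jaws open and shut (so a half turn about z gives the same grasp; the last joint's range is limited). The gripper opens to 85 mm and grips with 20 to 120 N. Pads are 22 mm wide; open, the fingers measure 114 mm over their backs; the gripper's body (76 mm by 85 mm) begins 54 mm behind the grasp point. The pads swing forward as they close: fully open they stand 13 mm farther back than shut.
Start: joints at [1.206, 0.507, -0.238, 1.5, 0.126, 1.149, -0.155], TCP at [0.283, -0.557, 0.231] pointing down, gripper open.
Joint ranges: [-3.08, 3.08], [-0.24, 2.05], [-1.43, 1.35], [0, 2.5], [-1.52, 4.66], [0.17, 1.96], [-2.89, 2.89]. Speed limits (rad/s): [2.39, 2.39, 3.14, 3.14, 3.14, 3.14, 3.14].

## Interface

Orientations are given as a unit quaternion [w, x, y, z].
In Python, from cell import robot gives the robot as it stands. The module is installed in compiled form; this text tells all that it offers.
- The arm moves only by the shell command python3 -m crank 'ROWS' [FORCE]. ROWS is JSON, a list of rows, each an object of numbers: "jaw": the finger opening in cm, from 0 to 8.54; "tx", "ty", "tz": the shift along the tool's x, y, z in cm; "spin": the turn about the tool's z in degrees. A call has 1 to 12 rows; each row shifts and turns the pose as measured when the row begins, along the tool's axes as they then stand; what a row does not reach is not made up. A row lasts 1/12 s, in which the tool goes at most 41.7 mm and 7.16 degrees, less where a joint would pass 70% of its speed; a pose out of reach is approached as far as the arm can. A call is refused whole if a number of a shift passes 4.17 or a number of a turn 7.16, either way. A call with a gripper value outside its range is refused whole. The fingers move at their own pace and stop on an object; FORCE is the grip in N (left out, the last holds). Time passes only in rows, so rows that do not move let the fingers close. It gives the time, the measured TCP pose, the force and the opening at its end, in the units of the state.
- robot.state(): the state, without advancing time (a new reading comes with each control period).
- robot.snapshot(name): name is "scene" or "top" or "wrist"; returns a dict with "image" (400x640x3 uint8, red, green, blue), "z_map" (400x640 float32, m along the optical axis (not along the pixel's ray), 0 where there is no reading), "fx", "fy", "cx", "cy" (pixels), "eye" and "orientation" of the camera in the world; the wrist camera has in their place "tool_from_camera" (4x4, takes a point from camera to tool coordinates, whose origin is the TCP and whose axes are the flange's). Camera axes: x right, y down, z forward; pixel columns grow to the right and rows downward; lengths in m; the calibration is good to about 2 mm. A picture is of the moment at which its call begins: read the wrist's pose just before it.
- robot.sign_off(): hands the job in, once; it reports no verdict.
The state is a dict: "time": time; "qpos": joint angles; "qd": joint speeds; "tau": joint torques, N m; "position": TCP position; "ee_rot": TCP orientation; "wrist_force": force on the tool from outside, world axes, zero at the start; "ft_torque": the same for the moment, N m; "opening": finger opening in m.
Only numpy, scipy, OpenCV 4.12 (cv2) and the standard library are available. Lean on these libraries where they do the work, as an engineer would, in place of code of your own. Each camera call takes 0.05 s, during which the arm holds its last target.

## Task

I want to brush down the wooden board under the carrier of cheeses: take the carrier by its round handle bar, lift it about 10 cm clear of the board and hold it there over the board, level and still, with the cheeses lying flat in it. The cheeses load it unevenly, so take the bar over the balance point, and never let the carrier tip far or disturb the other things on the board and table. Finish while still holding it up: do not put it down or let go.

Things in the scene. Friction and masses are not known exactly. Their poses are not given: they have to be found in the camera images.
- carrier: wooden carrying tote, open on top: 400 long (its x) by 136 wide (its y), slatted floor 12 thick, side rails to 46 high, two 12 thick gable end boards rising to 201 high, joined by a round handle bar over the long centre line. Origin: centre of its underside; z up. 0.38 kg empty (within 8 percent), balanced at mid-length when empty; both ends look alike. Inside, the floor is 376 by 120.
- carrier_bar (a point): middle of the handle bar: the bar is a fixed wooden dowel of 24 diameter, 376 long between the end boards, running along the carrier's x; its axis lies 175 above the carrier's underside, more than 100 above the cheeses; sturdy, may be gripped hard. Axes as the carrier's.
- cheese_large: large round cheese lying loose and flat in the carrier, 100 diameter, 48 high, about 0.39 kg (varies by up to 15 percent). Origin: centre of its underside, z up.
- cheese_small_a: small round cheese lying loose and flat in the carrier, 56 diameter, 30 high, about 0.07 kg. Origin: centre of its underside. The three cheeses lie in a row along the carrier, in any order.
- cheese_small_b: another small round cheese in the carrier, just like cheese_small_a.
- board: ripening board under the carrier, spruce, 320 (its x) by 500 (its y) and 22 thick, heavy, does not shift. Origin: centre of its underside, so its top is 22 above the table. The carrier stands lengthwise on the robot's half of it, within 0.2 rad of the board's y direction.
- stray_cheese: bystander: a fourth small cheese, 56 diameter, 30 high, on the board beside the carrier, not in it. Leave alone.
- brush: bystander: round rind brush, white head 84 diameter, black loop handle, 80 high, on the board beside the carrier. Leave alone.
- trier: bystander: cheese trier with a wooden cross handle, 145 long, 18 high, lying on the board beside the carrier. Leave alone.
- big_wheel: bystander: cheese wheel, 210 diameter, 75 high, on the table to the robot's right. Leave alone.
- bowl: bystander: steel bowl, 170 diameter, 65 high, on the table to the robot's left. Leave alone.
- jar: bystander: white salt jar with a steel lid, 72 diameter, 105 high, on the table to the left. Leave alone.

How it is judged:
By the outcome, as a careful person would: the job done as asked, in the order asked, and still so for the second after the job is handed in, while the arm keeps its last pose, push and grip.
It also fails if it takes over 32 s, if anything falls off the work surface, if the arm or the gripper's body presses on something with over 40 N, if the wrist force passes 120 N, or if a joint passes its speed limit or range.

## Working session

There is one attempt and no reset: what is moved stays moved. The work goes in short steps, Python scripts to look and compute and a shell command to move; the robot and the scene stay as the last step left them, time stands still between calls to the robot, and variables do not carry over. Pictures are saved under pics/ and viewed, and the job is handed in when it is done.

```bash
mkdir -p pics; cat > h.py <<'E'
import numpy as np,cv2
from cell import robot
from scipy.spatial.transform import Rotation as R
def q2m(q): return R.from_quat([q[1],q[2],q[3],q[0]]).as_matrix()
def snap(n,save):
    s=robot.snapshot(n); np.savez('pics/'+save+'.npz',**s)
    cv2.imwrite('pics/'+save+'.png',s['image'][:,:,::-1]); return s
def cloud(s):
    z=s['z_map'];v,u=np.mgrid[:z.shape[0],:z.shape[1]]
    P=np.stack([(u-s['cx'])/s['fx']*z,(v-s['cy'])/s['fy']*z,z],-1)
    o=np.array(s['orientation']); M=o if o.shape==(3,3) else q2m(o)
    return P@M.T+np.array(s['eye'])
E
python3 - <<'E'
from h import *
print(robot.state())
s=snap('top','top1');print(s['eye'],s['orientation'],s['fx'])
s=snap('scene','scene1');print(s['eye'])
E
```

```text
{'time': 0.0, 'qpos': array([ 1.20648322,  0.50832469, -0.23750584,  1.50115095,  0.12572385,
        1.14892861, -0.15480518]), 'qd': array([ 0.00020601, -0.00049757,  0.00099156, -0.00081611, -0.00020455,
       -0.00020397, -0.00220382]), 'tau': array([-2.49066507e-04, -6.20587707e+01, -2.18657546e+00, -2.49651915e+01,
        1.26270935e-02,  1.21609244e-02,  6.33687407e-06]), 'position': array([ 0.28262619, -0.5568627 ,  0.23043096]), 'ee_rot': array([-8.76100887e-04,  9.72534829e-01,  2.32755617e-01, -2.46701051e-04]), 'wrist_force': array([0.2159725 , 0.01582273, 0.47205228]), 'ft_torque': array([-0.00329573,  0.00733648,  0.01722324]), 'opening': 0.0854782294436463}
[ 0.43580026 -0.02104737  1.84383435] [ 0.02879977 -0.69687374  0.71554346 -0.03918059] 465.80612617043977
[ 1.3501754  -0.31052826  1.3838896 ]
```

View pics/top1.png

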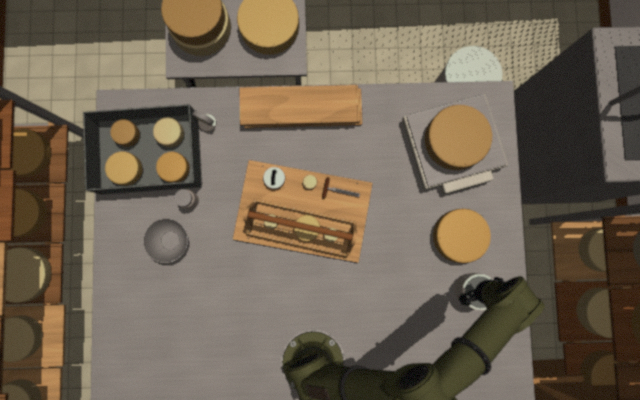

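View pics/scene1.png

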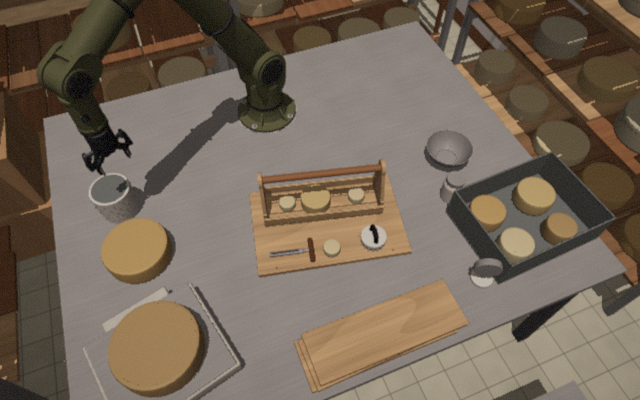

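The top view shows the carrier at about (245–355, 205–255) with its bar running along it. The large cheese is near (307,227), one small cheese is near (268,222) and the other near (335,235). I'll enlarge both views and use the depth.

```bash
python3 - <<'E'
from h import *
for n,(a,b,c,d) in {'top1':(230,155,380,268),'scene1':(245,150,415,275)}.items():
    s=np.load(f'pics/{n}.npz');im=s['image'][b:d,a:c,::-1]
    cv2.imwrite(f'pics/{n}_c.png',cv2.resize(im,None,fx=4.6,fy=4.6,interpolation=cv2.INTER_CUBIC))
for n in ['top1','scene1']:
    s=dict(np.load(f'pics/{n}.npz'));P=cloud(s).reshape(-1,3)
    P=P[s['z_map'].ravel()>0]
    m=(P[:,0]>.3)&(P[:,0]<.62)&(abs(P[:,1])<.3)&(P[:,2]>.19)&(P[:,2]<.24)
    Q=P[m];print(n,len(Q),Q.min(0),Q.max(0))
    b=Q[(Q[:,2]>.2)&(Q[:,2]<.214)];
    c=b[:,:2].mean(0);u=np.linalg.svd(b[:,:2]-c)[2][0];t=(b[:,:2]-c)@u
    print(c,u,t.min(),t.max(),c+u*(t.min()+t.max())/2,np.median(b[:,2]))
E
```

```text
top1 842 [ 0.44321677 -0.17174265  0.19041488] [0.58705888 0.22512952 0.22894546]
[0.51594383 0.02965395] [0.24507254 0.96950475] -0.20058293245260517 0.19776112450095432 [0.51559805 0.02828607] 0.20662659196872513
scene1 1034 [ 0.45254287 -0.1714063   0.19045142] [0.59328705 0.22336548 0.22654075]
[0.52177329 0.02551555] [-0.24346667 -0.96990926] -0.19897252810384577 0.19876838938839292 [0.52179814 0.02561455] 0.205520592618344
```

View pics/top1_c.png

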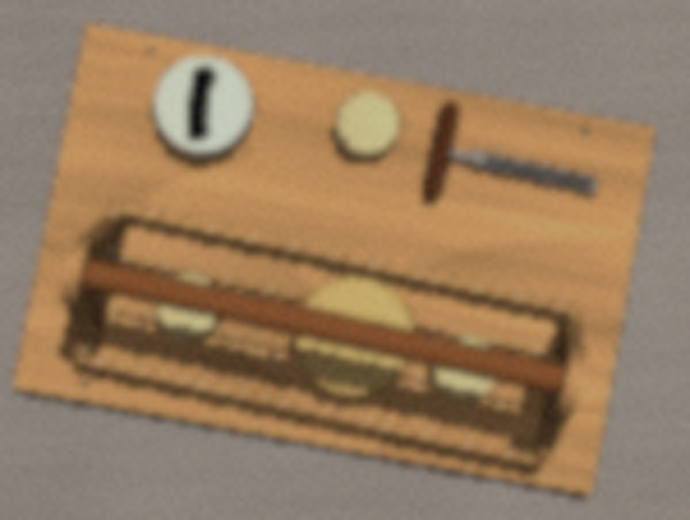

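View pics/scene1_c.png

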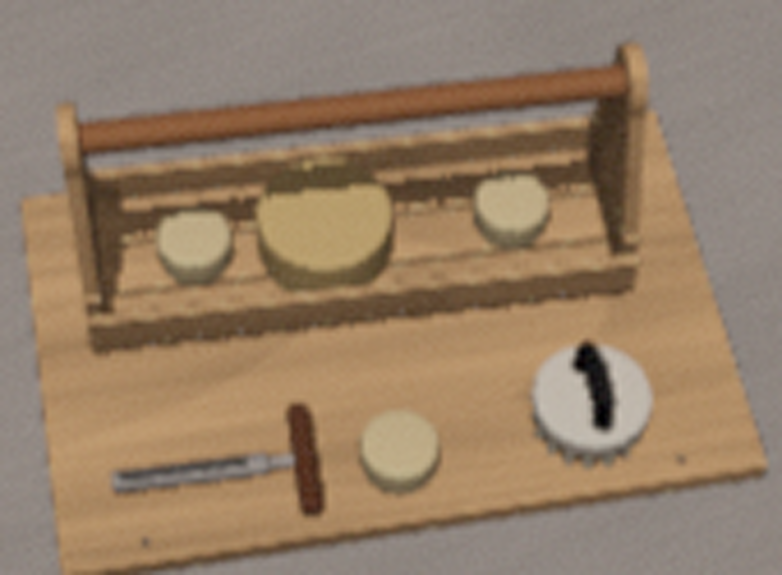

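```bash
cat > m.py <<'E'
from h import *
def ray(s,u,v,z):
    M=q2m(s['orientation']);d=M@np.array([(u-s['cx'])/s['fx'],(v-s['cy'])/s['fy'],1]);e=np.array(s['eye']);return e+d*(z-e[2])/d[2]
E
python3 - <<'E'
from m import *
c=np.array([.5187,.027]);u=np.array([.244,.9698]);n=np.array([-u[1],u[0]])
t=dict(np.load('pics/top1.npz'));s=dict(np.load('pics/scene1.npz'))
for name,S,o,px in [('top',t,(230,155),[('L',353,337,.082),('A(left)',186,305,.064),('B',465,366,.064)]),('scene',s,(245,150),[('L',325,210,.082),('A(left)',512,203,.064),('B',195,237,.064)])]:
    for k,x,y,z in px:
        p=ray(S,o[0]+x/4.6-.5+.5/4.6,o[1]+y/4.6-.5+.5/4.6,z); d=p[:2]-c;print(name,k,p.round(4),'along',d@u,'across',d@n)
for nm,S in (('top',t),('scene',s)):
    P=cloud(S).reshape(-1,3);d=P[:,:2]-c;a=d@u;b=d@n
    im=S['image'].reshape(-1,3).astype(int)
    for zl,zh in ((.076,.09),(.058,.07)):
        m=(abs(a)<.18)&(abs(b)<.056)&(P[:,2]>zl)&(P[:,2]<zh)
        print(nm,zl); h=np.histogram(a[m],bins=np.arange(-.18,.181,.01));print([(round(x+.005,3),int(k)) for k,x in zip(*h) if k])
    for e in (-1,1):
        m=(a*e>.18)&(a*e<.21)&(abs(b)<.06)&(P[:,2]>.05)&(P[:,2]<.225);print('end',e,a[m].min(),a[m].max(),P[m,2].max())
E
```

```text
top L [0.5131 0.0093 0.082 ] along -0.018544743563195305 across 0.0011403469399235604
top A(left) [0.5441 0.1475 0.064 ] along 0.1230857229456954 across 0.004794885125017712
top B [ 0.4874 -0.0827  0.064 ] along -0.1139914294630637 across 0.003636253713782068
scene L [0.5132 0.0075 0.082 ] along -0.020232340598789728 across 0.0006005905398141881
scene A(left) [0.5471 0.1423 0.064 ] along 0.11872897269738987 across 0.0005886576256244416
scene B [ 0.4885 -0.0851  0.064 ] along -0.11604481558677764 across 0.0019011697492099567
top 0.076
[(np.float64(-0.065), 8), (np.float64(-0.055), 27), (np.float64(-0.045), 35), (np.float64(-0.035), 42), (np.float64(-0.025), 49), (np.float64(-0.015), 42), (np.float64(-0.005), 39), (np.float64(0.005), 39), (np.float64(0.015), 23), (np.float64(0.025), 7)]
top 0.058
[(np.float64(-0.145), 1), (np.float64(-0.135), 6), (np.float64(-0.125), 17), (np.float64(-0.115), 20), (np.float64(-0.105), 13), (np.float64(-0.095), 7), (np.float64(-0.085), 1), (np.float64(-0.055), 1), (np.float64(-0.035), 1), (np.float64(-0.015), 1), (np.float64(0.015), 2), (np.float64(0.09
[... 533 characters left out ...]
]
scene 0.058
[(np.float64(-0.145), 6), (np.float64(-0.135), 22), (np.float64(-0.125), 35), (np.float64(-0.115), 40), (np.float64(-0.105), 33), (np.float64(-0.095), 19), (np.float64(-0.065), 6), (np.float64(-0.055), 6), (np.float64(-0.045), 7), (np.float64(-0.035), 5), (np.float64(-0.025), 7), (np.float64(-0.015), 9), (np.float64(-0.005), 7), (np.float64(0.005), 3), (np.float64(0.015), 6), (np.float64(0.025), 3), (np.float64(0.095), 12), (np.float64(0.105), 28), (np.float64(0.115), 35), (np.float64(0.125), 34), (np.float64(0.135), 24), (np.float64(0.145), 9)]
end -1 -0.19945465703253676 -0.18043181143087614 0.22407267510769957
end 1 0.18127500804117755 0.20154650246008918 0.22416390786241425
```

Each quantity agrees between the two views to a few mm. The gable tops are at 0.224 against 0.223 expected, and the length is 0.40. Measured along the bar from c = (0.5187, 0.027), the cheeses are at −19.5 mm (large), +120.5 mm and −115.5 mm. That puts the balance point at about −7.5 mm, so the grasp is at (0.517, 0.020) with TCP z ≈ 0.178. I'll rise first, then cross over.

```bash
python3 -m crank '[{"tz":-3.5},{"tz":-3.5},{"tz":-1},{"tx":2.9,"ty":-2.6},{"tx":2.9,"ty":-2.6},{"tx":2.9,"ty":-2.6},{"tx":2.9,"ty":-2.6},{"tx":2.9,"ty":-2.6},{"tx":2.9,"ty":-2.6},{"tx":2.9,"ty":-2.6},{"tx":2.9,"ty":-2.6},{"tx":2.9,"ty":-2.6}]'
python3 -m crank '[{"tx":2.9,"ty":-2.6},{"tx":2.9,"ty":-2.6},{"tx":2.9,"ty":-2.6},{"spin":-7},{"spin":-7},{"spin":-7},{"spin":-7},{"spin":-7},{"spin":-7},{"spin":-7},{"tz":0}]'
python3 - <<'E'
from m import *
s=robot.state();M=q2m(s['ee_rot']);p=s['position'];print(p,M.round(4),s['qpos'])
print('yaw x',np.degrees(np.arctan2(M[1,0],M[0,0])),'cm tool', 100*M.T@(np.array([.5169,.0197,.29])-p))
E
```

```text
[ 0.28265917 -0.55692386  0.23052287] [[ 8.917e-01  4.527e-01 -8.000e-04]
 [ 4.527e-01 -8.917e-01  1.400e-03]
 [-0.000e+00 -1.600e-03 -1.000e+00]] [ 1.20652954  0.50824443 -0.23755723  1.50103413  0.12572535  1.14890562
 -0.15479758]
yaw x 26.91835922848144 cm tool [ 46.99083707 -40.81970586  -5.8844349 ]schema error: expected keys jaw, tx, ty, tz, spin
schema error: expected keys jaw, tx, ty, tz, spin
```

Every key is required in each row.

```bash
python3 -m crank '[{"jaw":8.5,"tx":0,"ty":0,"tz":-3.5,"spin":0},{"jaw":8.5,"tx":0,"ty":0,"tz":-3.5,"spin":0},{"jaw":8.5,"tx":0,"ty":0,"tz":-1,"spin":0},{"jaw":8.5,"tx":2.9,"ty":-2.6,"tz":0,"spin":0},{"jaw":8.5,"tx":2.9,"ty":-2.6,"tz":0,"spin":0},{"jaw":8.5,"tx":2.9,"ty":-2.6,"tz":0,"spin":0},{"jaw":8.5,"tx":2.9,"ty":-2.6,"tz":0,"spin":0},{"jaw":8.5,"tx":2.9,"ty":-2.6,"tz":0,"spin":0},{"jaw":8.5,"tx":2.9,"ty":-2.6,"tz":0,"spin":0},{"jaw":8.5,"tx":2.9,"ty":-2.6,"tz":0,"spin":0}]'
cat > st.py <<'E'
from m import *
import sys
s=robot.state();M=q2m(s['ee_rot']);p=s['position'];print(s['time'],p,s['qpos'].round(3),'tilt',M[2].round(4),'f',s['wrist_force'].round(2),s['ft_torque'].round(3),s['opening'])
g=[float(a) for a in sys.argv[1:4]] or [.5169,.0197,.29]
print('yaw x',np.degrees(np.arctan2(M[1,0],M[0,0])),'cm tool', 100*M.T@(np.array(g)-p))
E
python3 st.py
```

```text
time: 0.93
position: [0.378, -0.3009, 0.308]
ee_rot: [-0.005, 0.975, 0.224, -0.004]
wrist_force: [0.1, -1.6, 0.4]
opening: 0.085
0.9333 [ 0.378018   -0.30086561  0.30803417] [ 0.879  0.239 -0.333  1.712  0.081  1.217 -0.592] tilt [-0.0052 -0.0113 -0.9999] f [ 0.1  -1.63  0.41] [-0.054 -0.028  0.011] 0.08502635632369418
yaw x 25.914359053325 cm tool [ 26.51031024 -22.74340963   1.92309934]
```

```bash
python3 -m crank '[{"jaw":8.5,"tx":2.5,"ty":-2.1,"tz":0,"spin":0},{"jaw":8.5,"tx":2.5,"ty":-2.1,"tz":0,"spin":0},{"jaw":8.5,"tx":2.5,"ty":-2.1,"tz":0,"spin":0},{"jaw":8.5,"tx":2.5,"ty":-2.1,"tz":0,"spin":0},{"jaw":8.5,"tx":2.5,"ty":-2.1,"tz":0,"spin":0},{"jaw":8.5,"tx":2.5,"ty":-2.1,"tz":0,"spin":0},{"jaw":8.5,"tx":2.5,"ty":-2.1,"tz":0,"spin":0},{"jaw":8.5,"tx":2.5,"ty":-2.1,"tz":0,"spin":0},{"jaw":8.5,"tx":2.5,"ty":-2.1,"tz":0,"spin":0},{"jaw":8.5,"tx":0,"ty":0,"tz":0,"spin":0}]'
python3 st.py
```

```text
time: 1.77
position: [0.4999, -0.0084, 0.308]
ee_rot: [-0.007, 0.973, 0.229, -0.004]
wrist_force: [0.3, 0.2, 0.0]
opening: 0.0851
1.7667 [ 0.49993946 -0.00840978  0.30796517] [ 0.355  0.281 -0.51   1.673  0.13   1.234 -1.291] tilt [-0.0054 -0.0156 -0.9999] f [0.33 0.19 0.05] [-0.015  0.024  0.046] 0.08508602659291498
yaw x 26.474765941619946 cm tool [ 2.78098384 -1.73203166  1.80882942]
```

```bash
python3 -m crank '[{"jaw":8.5,"tx":0,"ty":0,"tz":0,"spin":-6},{"jaw":8.5,"tx":0,"ty":0,"tz":0,"spin":-6},{"jaw":8.5,"tx":0,"ty":0,"tz":0,"spin":-6},{"jaw":8.5,"tx":0,"ty":0,"tz":0,"spin":-6},{"jaw":8.5,"tx":0,"ty":0,"tz":0,"spin":-6},{"jaw":8.5,"tx":0,"ty":0,"tz":0,"spin":-6},{"jaw":8.5,"tx":0,"ty":0,"tz":0,"spin":-6},{"jaw":8.5,"tx":0,"ty":0,"tz":0,"spin":-6},{"jaw":8.5,"tx":0,"ty":0,"tz":0,"spin":0}]'
python3 st.py
```

```text
time: 2.52
position: [0.4979, -0.0052, 0.3047]
ee_rot: [-0.011, 0.781, 0.625, -0.004]
wrist_force: [0.8, 1.0, -0.3]
opening: 0.0849
2.5167 [ 0.49786288 -0.00517949  0.30472254] [ 0.478  0.309 -0.697  1.677  0.19   1.247 -0.48 ] tilt [ 0.0081 -0.0218 -0.9997] f [ 0.83  0.97 -0.35] [-0.001 -0.002  0.01 ] 0.0849492676389924
yaw x 77.33716569200516 cm tool [2.83280591 1.34429009 1.46616289]
```

Nearly there, with a yaw trim of +1.4° still needed. I'll check with the wrist camera before descending.

```bash
python3 -m crank '[{"jaw":8.5,"tx":1.4,"ty":0.7,"tz":0,"spin":1},{"jaw":8.5,"tx":1.4,"ty":0.6,"tz":0,"spin":0.5},{"jaw":8.5,"tx":0,"ty":0,"tz":0,"spin":0},{"jaw":8.5,"tx":0,"ty":0,"tz":0,"spin":0}]'
python3 st.py; python3 - <<'E'
from m import *
st=robot.state();s=snap('wrist','w1');M=q2m(st['ee_rot']);T=np.array(s['tool_from_camera'])
z=s['z_map'];v,u=np.mgrid[:400,:640];P=np.stack([(u-s['cx'])/s['fx']*z,(v-s['cy'])/s['fy']*z,z,np.ones_like(z)],-1)@T.T
P=P[z>0][:,:3]@M.T+st['position'];np.save('pics/w1c.npy',P)
c=np.array([.5187,.027]);U=np.array([.244,.9698]);d=P[:,:2]-c
m=(abs(d@U)<.17)&(abs(d@[-U[1],U[0]])<.03)&(P[:,2]>.18)&(P[:,2]<.22)
Q=P[m];print(len(Q),Q.min(0),Q.max(0));b=Q[Q[:,2]>.195][:,:2];
if len(b):
  k=b.mean(0);w=np.linalg.svd(b-k,full_matrices=False)[2][0];print(k,w,np.degrees(np.arctan2(w[1],w[0])),(k-c)@[-U[1],U[0]],np.percentile(Q[:,2],98))
E
```

```text
time: 2.85
position: [0.5164, 0.0176, 0.3035]
ee_rot: [-0.011, 0.794, 0.608, -0.005]
wrist_force: [-0.4, -1.5, 0.8]
opening: 0.085
2.85 [0.51643456 0.01757243 0.30352174] [ 0.411  0.343 -0.687  1.633  0.208  1.265 -0.577] tilt [ 0.0055 -0.0247 -0.9997] f [-0.37 -1.45  0.8 ] [-0.047 -0.107  0.014] 0.08497473376883774
yaw x 74.92720131653681 cm tool [0.2100745  0.02303137 1.35319749]
8854 [ 0.46386693 -0.13963997  0.19673251] [0.56244313 0.1703432  0.21217067]
[0.52025097 0.04252458] [-0.24509112 -0.96950005] -104.18721885812901 0.0022838675253201903 0.2102808029832928
```

View pics/w1.png

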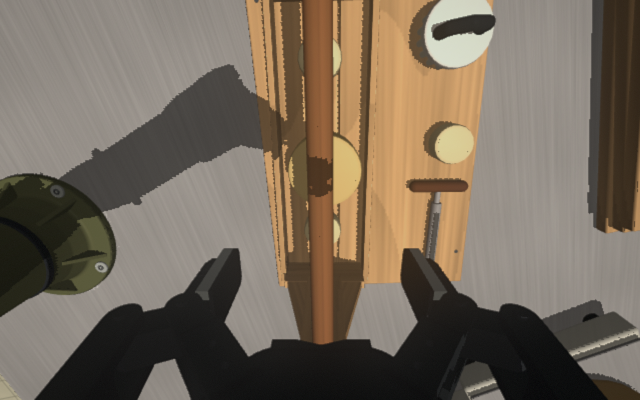

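The bar (column ~320) is centred between the fingers (tips at about 240 and 402). The wrist cloud gives a yaw of 75.8° and a bar top of 0.210 (0.209 expected), with x about 2 mm less than before. I'm using (0.516, 0.020).

```bash
python3 st.py .5158 .020 .178; python3 -m crank '[{"jaw":8.5,"tx":0,"ty":0,"tz":2.5,"spin":-0.9},{"jaw":8.5,"tx":0,"ty":0,"tz":2,"spin":0},{"jaw":8.5,"tx":0,"ty":0,"tz":2,"spin":0},{"jaw":8.5,"tx":0,"ty":0,"tz":0,"spin":0},{"jaw":8.5,"tx":0,"ty":0,"tz":0,"spin":0}]'
python3 st.py  .5158 .020 .178
```

```text
2.9 [0.51637526 0.01768232 0.30355054] [ 0.411  0.343 -0.687  1.633  0.208  1.264 -0.577] tilt [ 0.0058 -0.0246 -0.9997] f [-0.26  0.46  1.18] [-0.034 -0.019 -0.001] 0.08495191654244517
yaw x 74.94343818883391 cm tool [ 0.13567627  0.19359876 12.55509893]
time: 3.32
position: [0.5139, 0.0155, 0.2377]
ee_rot: [-0.01, 0.791, 0.612, -0.005]
wrist_force: [-0.0, 0.7, 0.6]
opening: 0.0851
3.3167 [0.51389355 0.01546312 0.23767038] [ 0.4    0.391 -0.673  1.757  0.253  1.104 -0.61 ] tilt [ 0.0044 -0.0223 -0.9997] f [-0.01  0.66  0.65] [-0.031 -0.106  0.027] 0.08507645258024754
yaw x 75.43183284754488 cm tool [0.46055787 0.20340623 5.96609066]
```

```bash
python3 -m crank '[{"jaw":8.5,"tx":0.4,"ty":0.2,"tz":1.5,"spin":-0.4},{"jaw":8.5,"tx":0.1,"ty":0,"tz":1.5,"spin":0},{"jaw":8.5,"tx":0.1,"ty":0,"tz":1.5,"spin":0},{"jaw":8.5,"tx":0,"ty":0,"tz":1.2,"spin":0},{"jaw":8.5,"tx":0,"ty":0,"tz":0,"spin":0},{"jaw":8.5,"tx":0,"ty":0,"tz":0,"spin":0}]'
python3 st.py  .5158 .020 .178
```

```text
time: 3.82
position: [0.5194, 0.0192, 0.1861]
ee_rot: [-0.007, 0.791, 0.612, -0.002]
wrist_force: [0.5, 0.0, 0.3]
opening: 0.0846
3.8167 [0.51939216 0.01922282 0.18611622] [ 0.366  0.446 -0.649  1.829  0.306  0.98  -0.665] tilt [ 0.005  -0.0134 -0.9999] f [0.48 0.05 0.26] [-0.056 -0.045 -0.004] 0.08455241907264507
yaw x 75.43805385706632 cm tool [-0.01913175 -0.35626851  0.81640234]
```

```bash
python3 -m crank '[{"jaw":8.5,"tx":0.1,"ty":-0.3,"tz":0.5,"spin":-0.4},{"jaw":8.5,"tx":0,"ty":0,"tz":0.3,"spin":0},{"jaw":8.5,"tx":0,"ty":0,"tz":0,"spin":0},{"jaw":8.5,"tx":0,"ty":0,"tz":0,"spin":0}]'
python3 st.py  .5158 .020 .178
```

```text
time: 4.15
position: [0.5181, 0.0209, 0.1813]
ee_rot: [-0.005, 0.789, 0.614, -0.0]
wrist_force: [0.1, -1.0, -0.3]
opening: 0.0855
4.15 [0.51814247 0.02090051 0.18125489] [ 0.363  0.447 -0.648  1.844  0.313  0.961 -0.669] tilt [ 0.0059 -0.0082 -0.9999] f [ 0.08 -0.99 -0.34] [-0.016 -0.074  0.017] 0.08552005678691862
yaw x 75.78979262621475 cm tool [-0.14671366 -0.20229461  0.32630664]
```

```bash
python3 -m crank '[{"jaw":8.5,"tx":-0.1,"ty":-0.2,"tz":0.3,"spin":0},{"jaw":8.5,"tx":0,"ty":0,"tz":0,"spin":0},{"jaw":8.5,"tx":0,"ty":0,"tz":0,"spin":0}]'
python3 st.py  .5158 .020 .178; python3 - <<'E'
from h import *
snap('wrist','w2')
E
```

```text
time: 4.4
position: [0.5161, 0.0204, 0.1789]
ee_rot: [-0.005, 0.789, 0.614, 0.0]
wrist_force: [0.2, 0.4, -0.3]
opening: 0.0847
4.4 [0.51613362 0.02040431 0.1788546 ] [ 0.364  0.446 -0.648  1.853  0.315  0.951 -0.671] tilt [ 0.0061 -0.0068 -1.    ] f [ 0.17  0.43 -0.26] [-0.005 -0.049 -0.031] 0.08467344284997524
yaw x 75.77754700501602 cm tool [-0.04790662 -0.02182544  0.0853211 ]
```

View pics/w2.png

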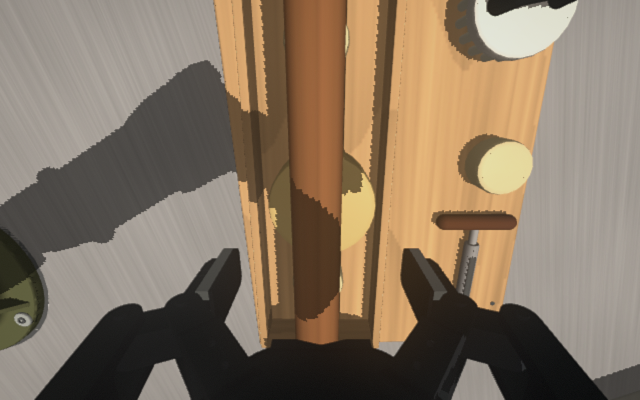

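The bar (about 297–340 near the fingers) lies between the tips at 240 and 402, centred to about 1 mm. Closing now.

```bash
python3 -m crank '[{"jaw":3.5,"tx":0,"ty":0,"tz":0,"spin":0},{"jaw":3.5,"tx":0,"ty":0,"tz":0,"spin":0},{"jaw":3.5,"tx":0,"ty":0,"tz":0,"spin":0},{"jaw":3.5,"tx":0,"ty":0,"tz":0,"spin":0},{"jaw":2,"tx":0,"ty":0,"tz":0,"spin":0},{"jaw":1,"tx":0,"ty":0,"tz":0,"spin":0},{"jaw":0,"tx":0,"ty":0,"tz":0,"spin":0},{"jaw":0,"tx":0,"ty":0,"tz":0,"spin":0},{"jaw":0,"tx":0,"ty":0,"tz":0,"spin":0},{"jaw":0,"tx":0,"ty":0,"tz":0,"spin":0}]' 110
python3 st.py  .5158 .020 .178
```

```text
time: 5.28
position: [0.5148, 0.0207, 0.1789]
ee_rot: [-0.005, 0.789, 0.614, -0.001]
wrist_force: [-0.9, 0.2, 0.8]
opening: 0.021
5.2833 [0.51482873 0.02068569 0.17886036] [ 0.363  0.446 -0.648  1.854  0.314  0.953 -0.671] tilt [ 0.0051 -0.0091 -0.9999] f [-0.85  0.17  0.79] [ 0.027  0.058 -0.011] 0.02102180252777576
yaw x 75.81227942861872 cm tool [-0.04311409  0.11174542  0.08480462]
```

```bash
python3 -m crank '[{"jaw":0,"tx":0,"ty":0,"tz":0,"spin":0},{"jaw":0,"tx":0,"ty":0,"tz":0,"spin":0}]'
python3 -m crank '[{"jaw":0,"tx":0,"ty":0,"tz":-0.5,"spin":0},{"jaw":0,"tx":0,"ty":0,"tz":-0.5,"spin":0},{"jaw":0,"tx":0,"ty":0,"tz":-0.4,"spin":0},{"jaw":0,"tx":0,"ty":0,"tz":0,"spin":0},{"jaw":0,"tx":0,"ty":0,"tz":0,"spin":0}]'
python3 st.py  .5158 .020 .178;python3 - <<'E'
from h import *
s=snap('scene','s2')
cv2.imwrite('pics/s2_c.png',cv2.resize(s['image'][120:285,235:435,::-1],None,fx=3.6,fy=3.6,interpolation=cv2.INTER_CUBIC))
E
```

```text
time: 5.45
position: [0.5148, 0.0207, 0.1789]
ee_rot: [-0.005, 0.789, 0.614, -0.001]
wrist_force: [-2.8, 0.3, 1.3]
opening: 0.0212
time: 5.87
position: [0.5124, 0.0193, 0.191]
ee_rot: [-0.007, 0.789, 0.614, -0.004]
wrist_force: [0.2, 0.1, -8.3]
opening: 0.021
5.8667 [0.51244518 0.0192993  0.19098173] [ 0.372  0.433 -0.655  1.836  0.299  0.988 -0.656] tilt [ 0.0029 -0.0163 -0.9999] f [ 0.19  0.13 -8.33] [-0.009 -0.025 -0.007] 0.02104043271453622
yaw x 75.7795452114539 cm tool [0.14654437 0.32915105 1.29340421]
```

View pics/s2_c.png

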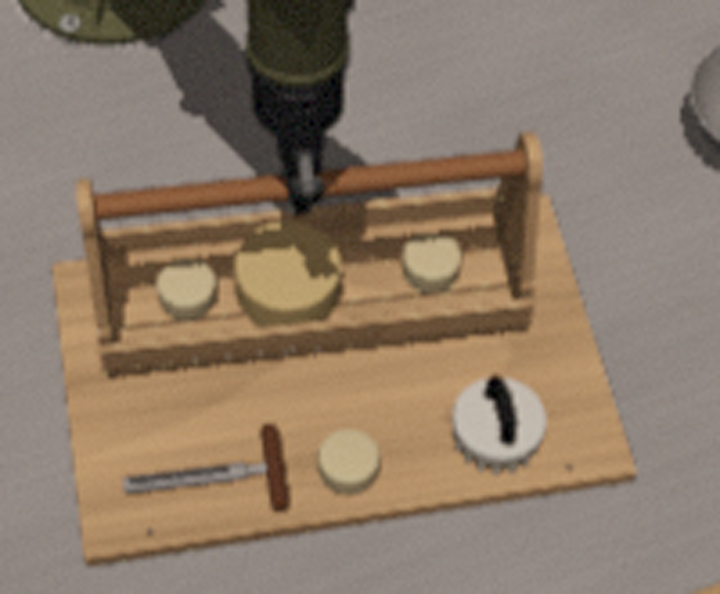

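Lifted 12 mm and the view looks level. The force is −8.3 N against about 8.9 N expected, with a moment of about 0.03 N·m. I'll measure the bar slope from depth before continuing.

```bash
cat > lev.py <<'E'
from m import *
import sys
def lev(s,z0,label):
    P=cloud(s);c=np.array([.5187,.027]);U=np.array([.244,.9698]);N=np.array([-U[1],U[0]])
    P=P.reshape(-1,3);d=P[:,:2]-c;a=d@U;b=d@N
    # bar
    m=(abs(b)<.03)&(P[:,2]>z0+.175)&(P[:,2]<z0+.195)&(abs(a)<.17)&(abs(a+.008)>.06)
    k=np.polyfit(a[m],P[m,2],1);print(label,'bar slope deg',np.degrees(np.arctan(k[0])),'z at grip',k[1],'yaw off',np.degrees(np.arctan(np.polyfit(a[m],b[m],1)[0])),'n',m.sum())
    for lo,hi,n in ((.005,.06,'floor'),):
        m=(abs(a)<.17)&(abs(b)<.055)&(P[:,2]>z0+.03)&(P[:,2]<z0+.072)
        for q in ((-.15,-.085),(-.07,.03),(.09,.15)):
            w=m&(a>q[0])&(a<q[1]);A=np.c_[a[w],b[w],np.ones(w.sum())]
            r=np.median(P[w,2]);print('  ',q,w.sum(),'med z-z0',r-z0, 'centre along',(a[w].min()+a[w].max())/2)
    # side rail tops (46 high)
    for sg in (-1,1):
        m=(abs(a)<.16)&(b*sg>.055)&(b*sg<.075)&(P[:,2]>z0+.036)&(P[:,2]<z0+.055)
        if m.sum()>20: k=np.polyfit(a[m],P[m,2],1);print('  rail',sg,m.sum(),'slope',np.degrees(k[0]),'z-z0',np.percentile(P[m,2],90)-z0)
if __name__=='__main__':
    for f,z in zip(sys.argv[1::2],sys.argv[2::2]): lev(dict(np.load(f'pics/{f}.npz')),float(z),f)
E
python3 lev.py scene1 .022 s2 .034
```

```text
scene1 bar slope deg -0.037251002386288465 z at grip 0.20454259828015564 yaw off 0.0397398906868607 n 456
   (-0.15, -0.085) 191 med z-z0 0.039637869238278854 centre along -0.11649578959222942
   (-0.07, 0.03) 682 med z-z0 0.05710591050807325 centre along -0.02070461293926225
   (0.09, 0.15) 184 med z-z0 0.03915158744401261 centre along 0.1197213011549993
  rail -1 313 slope -0.002340170630020815 z-z0 0.047124576086678284
  rail 1 298 slope -0.16918730084742742 z-z0 0.046954584085309746
s2 bar slope deg -0.19851745781234892 z at grip 0.21640547923095432 yaw off 0.09814362962251481 n 471
   (-0.15, -0.085) 204 med z-z0 0.04005025245677876 centre along -0.11544142695977297
   (-0.07, 0.03) 686 med z-z0 0.05744638566272689 centre along -0.02132820202298742
   (0.09, 0.15) 186 med z-z0 0.0397533944974269 centre along 0.1157761374223299
  rail -1 285 slope -0.32028607294827693 z-z0 0.04615524398178128
  rail 1 299 slope -0.03603733206932682 z-z0 0.04877236795019789
```

The carrier is level to 0.2° and nothing slipped. I'm lifting the rest with gentle ramps.

```bash
python3 -m crank '[{"jaw":0,"tx":0.05,"ty":0.1,"tz":-0.6,"spin":0},{"jaw":0,"tx":0.05,"ty":0.1,"tz":-0.8,"spin":0},{"jaw":0,"tx":0,"ty":0.05,"tz":-0.8,"spin":0},{"jaw":0,"tx":0,"ty":0.05,"tz":-0.8,"spin":0},{"jaw":0,"tx":0,"ty":0.05,"tz":-0.6,"spin":0},{"jaw":0,"tx":0,"ty":0,"tz":-0.3,"spin":0},{"jaw":0,"tx":0,"ty":0,"tz":0,"spin":0}]'
python3 st.py  .5148 .0207 .279
```

```text
time: 6.5
position: [0.5172, 0.0192, 0.2344]
ee_rot: [-0.007, 0.789, 0.614, -0.004]
wrist_force: [0.3, 0.9, -9.0]
opening: 0.0208
6.5 [0.51722161 0.01920477 0.23442876] [ 0.389  0.396 -0.673  1.759  0.262  1.094 -0.618] tilt [ 0.0031 -0.016  -0.9999] f [ 0.3   0.87 -9.04] [ 0.005 -0.15   0.005] 0.02084930298728024
yaw x 75.80118677024869 cm tool [ 0.09929438 -0.34264211 -4.45193129]
```

```bash
python3 -m crank '[{"jaw":0,"tx":0.05,"ty":-0.05,"tz":-0.5,"spin":0},{"jaw":0,"tx":0,"ty":0,"tz":-0.8,"spin":0},{"jaw":0,"tx":0,"ty":0,"tz":-0.8,"spin":0},{"jaw":0,"tx":0,"ty":0,"tz":-0.8,"spin":0},{"jaw":0,"tx":0,"ty":0,"tz":-0.8,"spin":0},{"jaw":0,"tx":0,"ty":0,"tz":-0.5,"spin":0},{"jaw":0,"tx":0,"ty":0,"tz":-0.2,"spin":0},{"jaw":0,"tx":0,"ty":0,"tz":0,"spin":0},{"jaw":0,"tx":0,"ty":0,"tz":0,"spin":0},{"jaw":0,"tx":0,"ty":0,"tz":0,"spin":0}]'
python3 st.py  .5148 .0207 .279; python3 - <<'E'
from h import *
s=snap('scene','s3'); snap('top','t3')
cv2.imwrite('pics/s3_c.png',cv2.resize(s['image'][100:285,235:435,::-1],None,fx=3.2,fy=3.2,interpolation=cv2.INTER_CUBIC))
E
python3 lev.py s3 .122 
```

```text
time: 7.33
position: [0.517, 0.0196, 0.2836]
ee_rot: [-0.007, 0.789, 0.614, -0.004]
wrist_force: [0.0, 0.4, -9.0]
opening: 0.0212
7.3333 [0.51703752 0.01964501 0.28355705] [ 0.403  0.354 -0.687  1.675  0.227  1.21  -0.584] tilt [ 0.0028 -0.0158 -0.9999] f [ 0.01  0.35 -9.01] [-0.093 -0.076 -0.047] 0.02116844076720217
yaw x 75.82121922930523 cm tool [ 0.04619469 -0.23555548  0.45961087]
s3 bar slope deg -0.3583257362933806 z at grip 0.30814031694455657 yaw off 0.20983441949956666 n 564
   (-0.15, -0.085) 214 med z-z0 0.04489328906570478 centre along -0.10940139839963149
   (-0.07, 0.03) 771 med z-z0 0.0623332221483589 centre along -0.018386802381021607
   (0.09, 0.15) 192 med z-z0 0.04358421761020126 centre along 0.11306100307240075
  rail -1 409 slope -0.3598460798200921 z-z0 0.05047877144880736
  rail 1 416 slope -0.29691255149143997 z-z0 0.05211022493551065
```

View pics/s3_c.png

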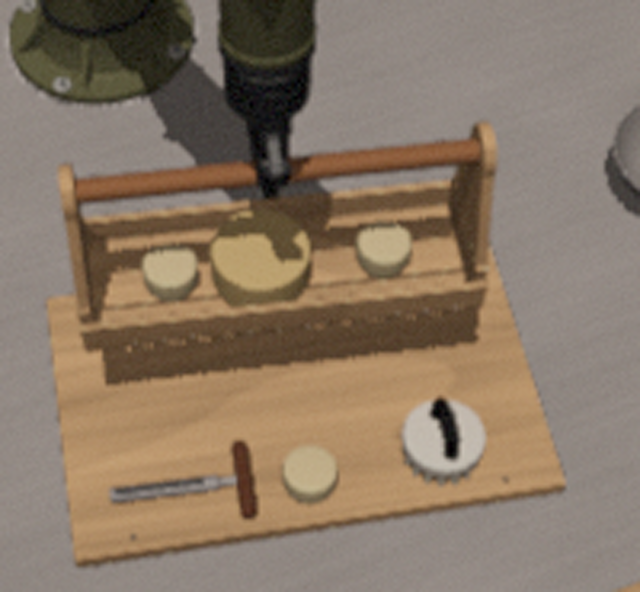

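View pics/t3.png

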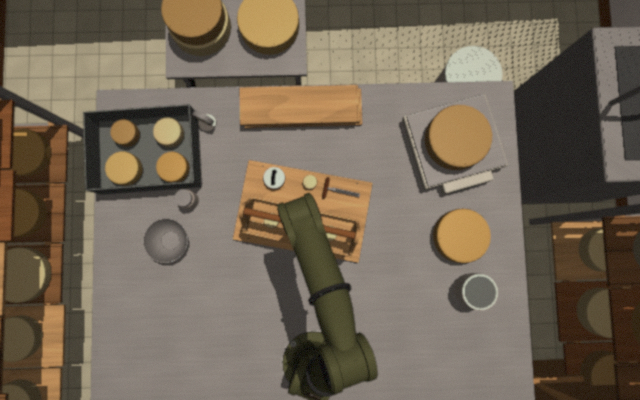

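The carrier is 10.5 cm up over the board and level to about 0.4°, with the cheeses flat. The brush, stray cheese and trier are where they were. I'll hold a second and check for creep.

```bash
python3 -m crank '[{"jaw":0,"tx":0,"ty":0,"tz":0,"spin":0},{"jaw":0,"tx":0,"ty":0,"tz":0,"spin":0},{"jaw":0,"tx":0,"ty":0,"tz":0,"spin":0},{"jaw":0,"tx":0,"ty":0,"tz":0,"spin":0},{"jaw":0,"tx":0,"ty":0,"tz":0,"spin":0},{"jaw":0,"tx":0,"ty":0,"tz":0,"spin":0},{"jaw":0,"tx":0,"ty":0,"tz":0,"spin":0},{"jaw":0,"tx":0,"ty":0,"tz":0,"spin":0},{"jaw":0,"tx":0,"ty":0,"tz":0,"spin":0},{"jaw":0,"tx":0,"ty":0,"tz":0,"spin":0},{"jaw":0,"tx":0,"ty":0,"tz":0,"spin":0},{"jaw":0,"tx":0,"ty":0,"tz":0,"spin":0}]'
python3 - <<'E'
from h import *
s=snap('scene','s4');print(abs(robot.state()['qd']).max())
E
python3 lev.py s4 .122;python3 st.py
```

```text
time: 8.43
position: [0.5164, 0.0195, 0.2822]
ee_rot: [-0.008, 0.789, 0.615, -0.005]
wrist_force: [-0.6, 0.4, -7.6]
opening: 0.0208
0.020233138909463336
s4 bar slope deg -0.35910904710587466 z at grip 0.3072213551184292 yaw off 0.09214158717525668 n 543
   (-0.15, -0.085) 190 med z-z0 0.04376613254688866 centre along -0.10644645890994667
   (-0.07, 0.03) 758 med z-z0 0.06064424768106913 centre along -0.016985275376812048
   (0.09, 0.15) 166 med z-z0 0.04223176107584381 centre along 0.10990794973673226
  rail -1 384 slope -0.36116121182558203 z-z0 0.048978653924378446
  rail 1 397 slope -0.28021301174404495 z-z0 0.05124637199356613
8.4833 [0.51639017 0.01944884 0.28217425] [ 0.403  0.356 -0.687  1.676  0.227  1.209 -0.584] tilt [ 0.0022 -0.0185 -0.9998] f [ 0.08 -0.25 -9.28] [ 0.009 -0.097 -0.04 ] 0.020868233110301754
yaw x 75.8328135205606 cm tool [ 0.03855077  0.02879868 -0.78315864]
```

```bash
python3 -c "
from cell import robot
print(robot.sign_off())"
```

```text
the job is handed in; nothing more can be done
None
```

The carrier is lifted about 10.3 cm clear of the board and held still over it. I gripped the bar at 110 N about 8 mm from mid-length, on the large cheese's side, and handed the job in at 8.5 s while still holding.

- **Level:** the bar sloped 0.36° along its length, the same one second later. Sideways tilt read about 1° or less.
- **Weight:** the wrist carried about 9 N, as expected for the loaded carrier.
- **Cheeses:** all three lay flat and had not slid.
- **Other things:** the brush, stray cheese and trier looked unmoved, as did the wheel, bowl and jar in the last top picture.

**Small disagreements:**
- The jaws read 21 mm on the 24 mm bar, steady throughout, and nothing slipped.
- The tool sank 1.4 mm during the one-second hold.
- The wrist camera put the bar about 2 mm from where the fixed cameras did, so I aimed between the two.

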